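# Put the stripped repair parts into their own dishes

### The arm

A 6-joint arm with a two-finger parallel gripper is mounted at the origin on the work surface. World frame = base frame: x ahead of the robot, y to its left, z up, the work surface at z = 0. Lengths are in m, angles in rad, forces in N, time in s.
With the tool pointing down it reaches from about 0.275 to 0.825 m from the base axis. Payload 4.9 kg.
Tool frame: the origin (TCP) lies midway between the tips of the shut fingers; the grasp point (between the pads) lies 19 mm behind it (bot.grip_depth is the distance from the TCP to the grasp point, in m); z points along the fingers, y is the line along which they close (so a half turn about z gives the same grasp; the last joint's range is limited). The gripper opens to 85 mm and grips with 20 to 120 N. Pads are 22 mm wide; open, the fingers measure 114 mm over their backs; the gripper's body (76 mm by 85 mm) begins 54 mm behind the grasp point. The pads swing forward as they close: fully open they stand 13 mm farther back than shut.
Start: joints at [1.03, 0.326, -0.193, 1.052, 0, 1.437], TCP at [0.218, 0.505, 0.231] pointing down, gripper open.
Joint ranges: [-2.65, 2.65], [-0.97, 1.79], [-1.3, 1.35], [-1.93, 2.1], [-1.47, 1.37], [-3.14, 3.14]. Speed limits (rad/s): [2.57, 2.57, 3.14, 3.14, 3.14, 3.14].

### API

Orientations are given as a unit quaternion [w, x, y, z].
In Python, from cell import bot gives the robot as it stands. Calls block until the motion is done:
- bot.move_pose(position, orientation): joint-space move of the TCP to a pose.
- bot.move_linear(position, speed=0.15, rotation=None, until_force=None): straight line of the TCP; rotation=None keeps the orientation; speed is the mean speed in m/s. With until_force (N) it stops when the force on the tool has changed by that much, and returns True; else False.
- bot.goto_joints(angles): joint-space move.
- bot.set_gripper(opening, grasp_force=None): opening from 0.0 (shut) to 1.0 (fully open); grasp_force is the grip in N (None keeps the last); returns when the fingers have stopped.
- bot.wait(seconds).
- bot.solve_ik(position, orientation): joint angles nearest the present ones, or None.
- bot.camera(name): name is "scene" or "top" or "wrist"; returns the picture (384x512x3 uint8, red, green, blue); there is no depth.
- bot.calibration(name): a dict with "mtx" (3x3 intrinsics, pixels), "extrinsics" (4x4, takes a point from world to camera coordinates); the wrist camera has in their place "hand_eye" (4x4, takes a point from camera to tool coordinates, whose origin is the TCP and whose axes are the flange's). Camera axes: x right, y down, z forward; pixel columns grow to the right and rows downward; lengths in m; the calibration is good to about 2 mm. A picture is of the moment at which its call begins: read the wrist's pose just before it. calibration takes no time and is no camera call.
A pose or a line that the arm cannot do raises bot.PlanningError and nothing moves.
- bot.close_job(): hands the job in; it is judged then, once.
Trained networks look in the newest picture that a camera, given by its name, has taken for a name from the list of things; names that differ only in an ending like _2 or _b are one class to them, and where a whole thing is asked for, a point or a joint stands for the part that bears it (a point fixed in the world has none). Each returns a list of dicts, best first, with "confidence" (0 to 1); they miss things now and then, are a little off and sometimes report something else, mostly with a low value. They report only what shows in the picture. A call takes as long as a camera call.
- bot.search_frame(camera, thing): "bbox" ([left, top, width, height] in pixels, round what is visible of it).
Readings, each from a call of its own:
- bot.read_clock(): time.
- bot.read_joint_positions(): joint angles.
- bot.read_joint_vel(): joint speeds.
- bot.read_joint_efforts(): joint torques, N m.
- bot.read_position(): TCP position.
- bot.read_tool_rot(): TCP orientation.
- bot.read_ft_force(): force on the tool from outside, world axes, zero at the start.
- bot.read_moment(): the same for the moment, N m.
- bot.read_gripper_width(): opening from 0.0 (shut) to 1.0 (fully open).
- bot.read_finger_force(): force on a finger pad.
Only numpy, scipy, OpenCV 4.12 (cv2) and the standard library are available. Lean on these libraries where they do the work, as an engineer would, in place of code of your own. Each camera call takes 0.05 s, during which the arm holds its last target. There are 200 camera calls.

### The job

Put the parts taken out of the device away, each in the place made for it: the round battery cell out of its black cradle into the grey V-shaped cell holder, the square fan into the square dish, the long battery pack into the oblong dish and the round loudspeaker into the round dish. Put the cell away first, before you move any other part. Set everything down gently rather than dropping it, each part lying flat inside the rim (the cell down in both Vs, between the end stops), the same way up as it was.

Things in the scene. Friction and masses are not known exactly. Their poses are not given: they have to be found in the camera images.
- cell: Round steel-and-grey battery cell, a cylinder 21 mm in diameter and 70 mm long, lying level in the black cradle at the start. Origin at its very centre; x along its length. It can roll about x, so y and z may point anywhere. About 70 g. The blue work mat's top is 3 mm above the table (z = 0.003); it carries all the parts and dishes.
- fan: Square black cooling fan, 40 x 40 x 20 mm, lying flat on the mat. Origin at the centre of its underside; x and y along its sides, z up. About 45 g.
- pack: Oblong aluminium battery pack with one black end, 70 (x) x 34 (y) x 20 mm (z), lying flat on the mat. Origin at the centre of its underside. About 100 g.
- speaker: Round dark loudspeaker, a disc 44 mm in diameter and 20 mm high, its cone upward, a dome in the middle standing 3.5 mm higher. Flat on the mat. Origin at the centre of its underside, z up. About 90 g.
- cradle: Black cradle in which the cell lies at the start, fixed to the mat: base 62 (x) x 34 (y) x 4 mm and two upright V saddles, each 8 mm thick, centred at x = -26 and +26 mm, up to 28 mm high, 32 mm wide. Origin at the centre of its underside; the cell lies along its x, the cell's centre 30 mm above the origin. Between the saddles 44 mm along x is free above the base, for the fingers to go down on both sides of the cell.
- square_dish: Grey square dish, outside 58 x 58 x 7 mm, inside 52 x 52 mm: the place for the fan. Its floor is 3 mm above its underside and its rim ends 4 mm above that floor, 3 mm thick. Fixed to the mat. Origin at the centre of its underside; x and y along its sides.
- oblong_dish: Grey oblong dish, outside 88 (x) x 52 (y) x 7 mm, inside 82 x 46 mm: the place for the pack. Its floor is 3 mm above its underside and its rim ends 4 mm above that floor, 3 mm thick. Fixed to the mat. Origin at the centre of its underside.
- round_dish: Grey round dish, outside 62 mm in diameter and 7 mm high, inside 56 mm: the place for the loudspeaker. Its floor is 3 mm above its underside and its rim ends 4 mm above that floor, 3 mm thick. Fixed to the mat. Origin at the centre of its underside.
- cell_holder: Empty grey cell holder, fixed to the mat: base 94 (x) x 50 (y) x 4 mm, two upright V saddles, each 8 mm thick, centred at x = -26 and +26 mm, up to 35 mm high with a mouth 40 mm wide, and an end stop 27 mm high at each end, 86 mm apart inside. Origin at the centre of its underside; the cell is to lie along its x. Between the saddles 44 mm along x is free above the base, for the fingers.
- cell_holder_seat (a point): Where the centre of the seated cell belongs: 30 mm above the origin of the cell holder, same axes.

How it is judged:
By the outcome, as a careful person would: the job done as asked, in the order asked, and still so for the second after the job is handed in, with the robot touching nothing.
It also fails if it takes over 104 s, if anything falls off the work surface, if the arm or the gripper's body presses on something with over 40 N, if the wrist force passes 120 N, or if a joint passes its speed limit or range.

## Working session

There is one attempt and no reset: what is moved stays moved. The work goes in short steps, each a Python script; the robot and the scene stay as the last script left them, time stands still between calls to the robot, and variables do not carry over. Pictures are saved under pics/ and viewed, at most 14 in all, crops included, and the job is handed in when it is done.

```bash
ls; mkdir -p pics; python3 - <<'E'
from cell import bot
import cv2,numpy as np
np.set_printoptions(precision=4,suppress=True)
for c in ["top","scene"]:
    im=bot.camera(c); cv2.imwrite(f"pics/{c}0.png",im[:,:,::-1])
    k=bot.calibration(c); print(c,k["mtx"],k["extrinsics"])
    for t in ["cell","fan","pack","speaker","cradle","square_dish","oblong_dish","round_dish","cell_holder"]:
        print(t,[(np.round(d["bbox"],1).tolist(),round(d["confidence"],2)) for d in bot.search_frame(c,t)][:2])
print(bot.calibration("wrist"),bot.read_position(),bot.read_tool_rot(),bot.read_clock(),bot.grip_depth)
E
```

```text
pics
top [[355.7518   0.     257.162 ]
 [  0.     355.7518 190.3302]
 [  0.       0.       1.    ]] [[-0.0082 -0.9999 -0.0099  0.0149]
 [-0.989   0.0095 -0.1479  0.5442]
 [ 0.148   0.0086 -0.9889  0.8763]
 [ 0.      0.      0.      1.    ]]
cell [([370.8, 148.1, 14.2, 26.7], 0.72)]
fan [([372.9, 218.5, 21.6, 18.1], 0.53)]
pack [([150.4, 150.7, 15.3, 26.9], 0.58)]
speaker [([137.1, 221.8, 17.0, 14.2], 0.54)]
cradle []
square_dish [([206.7, 154.3, 29.3, 26.4], 0.88)]
oblong_dish [([206.4, 213.7, 21.1, 36.8], 0.77), ([208.9, 155.6, 24.7, 25.2], 0.4)]
round_dish [([295.6, 215.9, 20.1, 21.6], 0.74), ([147.7, 149.3, 19.6, 27.9], 0.72)]
cell_holder [([277.7, 140.2, 38.8, 36.6], 0.71)]
scene [[362.777    0.     248.5917]
 [  0.     362.777  183.5258]
 [  0.       0.       1.    ]] [[-0.1705  0.9853  0.0059  0.1135]
 [ 0.8533  0.1506 -0.4991 -0.4547]
 [-0.4927 -0.08   -0.8665  1.0911]
 [ 0.      0.      0.      1.    ]]
cell [([99.3, 178.4, 26.3, 26.8], 0.93), ([374.3, 222.5, 20.8, 36.0], 0.29)]
fan [([122.0, 121.6, 26.6, 23.2], 0.6)]
pack [([373.9, 224.7, 20.6, 36.5], 0.75)]
speaker [([385.7, 160.6, 20.8, 21.5], 0.63)]
cradle [([104.9, 184.7, 29.0, 24.4], 0.54)]
square_dish [([289.3, 208.5, 30.9, 32.6], 0.85)]
oblong_dish [([300.2, 140.0, 26.0, 34.3], 0.95)]
round_dish [([202.2, 137.9, 23.5, 24.0], 0.72), ([384.8, 159.3, 23.1, 20.8], 0.61)]
cell_holder [([376.0, 224.5, 20.9, 34.7], 0.75), ([181.7, 195.1, 49.8, 40.9], 0.72)]
{'mtx': array([[322.3142,   0.    , 255.4255],
       [  0.    , 322.3142, 189.5396],
       [  0.    ,   0.    ,   1.    ]]), 'hand_eye': array([[-0.001 , -0.9545, -0.2982,  0.0759],
       [ 1.    , -0.0008, -0.0006, -0.0008],
       [ 0.0003, -0.2982,  0.9545, -0.1444],
       [ 0.    ,  0.    ,  0.    ,  1.    ]])} [0.2176 0.5051 0.2313] [-0.      0.202   0.9794  0.    ] 1.0 0.0187
```

View pics/top0.png

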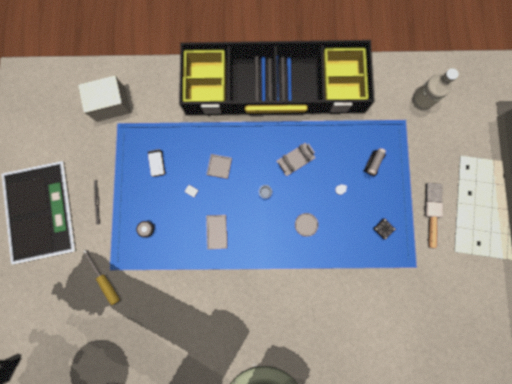

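View pics/scene0.png

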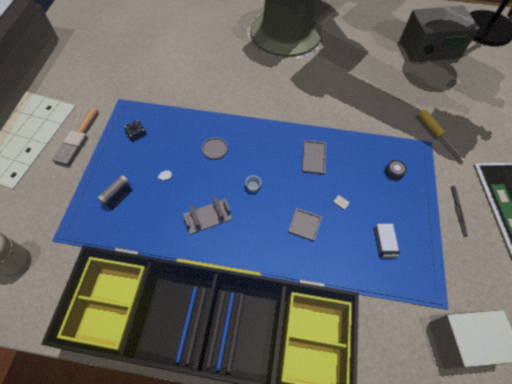

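```bash
cat > h.py <<'E'
from cell import bot
import cv2,numpy as np
from scipy.spatial.transform import Rotation as R
np.set_printoptions(precision=4,suppress=True)
def Rq(q): return R.from_quat([q[1],q[2],q[3],q[0]])
def cam_pose(c):
    "K, camera-to-world"
    k=bot.calibration(c)
    if c!="wrist": return k["mtx"],np.linalg.inv(k["extrinsics"])
    T=np.eye(4);T[:3,:3]=Rq(bot.read_tool_rot()).as_matrix();T[:3,3]=bot.read_position()
    return k["mtx"],T@k["hand_eye"]
def p2w(K,T,uv,z):
    uv=np.atleast_2d(uv).astype(float)
    d=(T[:3,:3]@np.linalg.inv(K)@np.c_[uv,np.ones(len(uv))].T).T
    return T[:3,3]+d*((z-T[2,3])/d[:,2])[:,None]
def quat(yaw):
    "tool down; the closing line (tool y) at world angle yaw"
    y=np.array([np.cos(yaw),np.sin(yaw),0]);z=np.array([0,0,-1.]);x=np.cross(y,z)
    q=R.from_matrix(np.c_[x,y,z]).as_quat();return np.array([q[3],q[0],q[1],q[2]])
def rectify(im,K,T,c,z,half=.07,ppm=4000):
    "orthophoto of plane z: column = +x, row = -y, centred on c"
    n=int(2*half*ppm)
    g=np.array([[c[0]-half,c[1]+half,z,1],[c[0]+half,c[1]+half,z,1],[c[0]+half,c[1]-half,z,1],[c[0]-half,c[1]-half,z,1]])
    q=(np.linalg.inv(T)@g.T)[:3];q=(K@q);q=(q[:2]/q[2]).T
    H=cv2.getPerspectiveTransform(q.astype(np.float32),np.float32([[0,0],[n,0],[n,n],[0,n]]))
    return cv2.warpPerspective(im,H,(n,n))
E
python3 - <<'E'
from h import *
K,T=cam_pose("top")
B=dict(cell=(378,161.5,.033),fan=(384,228,.013),pack=(157,164,.013),speaker=(145.5,229,.013),square_dish=(220,167,.01),oblong_dish=(217,232,.01),round_dish=(306.5,226,.01),cell_holder=(297,158.5,.02))
for k,v in B.items(): print(k,p2w(K,T,v[:2],v[2])[0,:2])
import pickle
D=[]
for i,(x,y) in enumerate([None,(.46,-.2),(.46,.02),(.46,.22)] if 0 else [(.42,.22),(.42,0.0),(.42,-.25)]):
    bot.move_pose([x,y,.2],quat(-np.pi/2 if 0 else np.pi/2)); bot.wait(.2)
    K,T=cam_pose("wrist"); im=bot.camera("wrist"); D.append((im,K,T))
    cv2.imwrite(f"pics/w{i}.png",im[:,:,::-1])
    print(i,bot.read_position(),bot.read_joint_positions(),bot.read_clock(),"centre",p2w(K,T,(256,190),.003)[0])
pickle.dump(D,open("D.pkl","wb"))
cv2.imwrite("pics/wall.png",np.hstack([cv2.resize(d[0][:,:,::-1],(400,300)) for d in D[:2]]))
E
```

```text
cell [ 0.6188 -0.3073]
fan [ 0.4461 -0.3193]
pack [0.6228 0.2794]
speaker [0.4488 0.3038]
square_dish [0.6134 0.1099]
oblong_dish [0.4395 0.1165]
round_dish [ 0.4531 -0.1182]
cell_holder [ 0.6323 -0.0968]
0 [0.4198 0.2207 0.2   ] [ 0.3282  0.2124 -0.4326  0.9257  0.0001  0.3268] 2.5667 centre [0.4507 0.2204 0.003 ]
1 [0.4202 0.001  0.2   ] [-0.1738  0.1129 -0.5553  0.9025  0.0002 -0.176 ] 3.7 centre [0.451  0.0008 0.003 ]
2 [ 0.4204 -0.2488  0.2001] [-0.6858  0.2381 -0.3985  0.9342  0.0001 -0.6879] 4.9333 centre [ 0.4513 -0.249   0.003 ]
```

```bash
python3 - <<'E'
from h import *
import pickle
B=dict(speaker=(.4488,.3038,.023),pack=(.6228,.2794,.023),square_dish=(.6134,.1099,.01),oblong_dish=(.4395,.1165,.01),round_dish=(.4531,-.1182,.01),cell_holder=(.6323,-.0968,.033),fan=(.4461,-.3193,.023),cell=(.6188,-.3073,.033))
D={};tiles=[]
for k in list(B)[::1]:
    x,y,z=B[k]
    bot.move_pose([x,y,.14],quat(np.pi/2)); bot.wait(.25)
    K,T=cam_pose("wrist"); im=bot.camera("wrist"); det=bot.search_frame("wrist",k); D[k]=(im,K,T,det)
    b=det[0]["bbox"] if det else None
    o=rectify(im,K,T,(x,y),z); 
    if b is not None: print(k,p2w(K,T,(b[0]+b[2]/2,b[1]+b[3]/2),z)[0],round(det[0]["confidence"],2))
    else: print(k,"none")
    t=cv2.resize(o,(200,200)); cv2.putText(t,k,(3,12),0,.4,(255,255,0)); tiles.append(t)
print(bot.read_clock())
pickle.dump(D,open("D2.pkl","wb"))
cv2.imwrite("pics/tiles.png",np.vstack([np.hstack(tiles[:4]),np.hstack(tiles[4:])])[:,:,::-1])
E
```

```text
speaker [0.4489 0.3046 0.023 ] 0.87
pack [0.6279 0.2835 0.023 ] 0.8
square_dish [0.6176 0.1152 0.01  ] 0.91
oblong_dish [0.4401 0.1166 0.01  ] 0.82
round_dish [ 0.457  -0.1184  0.01  ] 0.7
cell_holder [ 0.627  -0.0953  0.033 ] 0.74
fan [ 0.4426 -0.3198  0.023 ] 0.67
cell [ 0.6219 -0.3007  0.033 ] 0.97
15.45
```

View pics/tiles.png

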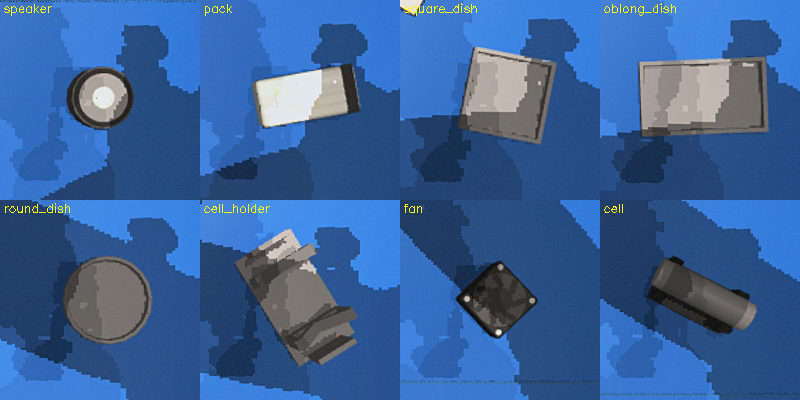

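```bash
cat > fit.py <<'E'
from h import *
import pickle
from scipy.optimize import minimize
def box(x0,x1,y0,y1,z0,z1): return np.array([[x,y,z] for x in(x0,x1) for y in(y0,y1) for z in(z0,z1)])/1000
def cyl(d,z0,z1):
    a=np.linspace(0,2*np.pi,48,endpoint=False);return np.array([[d/2*np.cos(t),d/2*np.sin(t),z] for t in a for z in(z0,z1)])/1000
a=np.linspace(0,2*np.pi,32,endpoint=False)
cellm=np.array([[x,10.5*np.cos(t),30+10.5*np.sin(t)] for t in a for x in(-35,35)])/1000
def saddle(xc,w,h):
    o=[box(xc-4,xc+4,-w/2,w/2,0,15.15)]
    for s in(-1,1):
        P=[(0,15.15),(s*(h-15.15),h),(s*w/2,h),(s*w/2,15.15)]
        o.append(np.array([[x,y,z] for x in(xc-4,xc+4) for y,z in P])/1000)
    return o
M=dict(speaker=[cyl(44,0,20)],pack=[box(-35,35,-17,17,0,20)],fan=[box(-20,20,-20,20,0,20)],
 square_dish=[box(-29,29,-29,29,0,7)],oblong_dish=[box(-44,44,-26,26,0,7)],round_dish=[cyl(62,0,7)],
 cell_holder=[box(-47,47,-25,25,0,4),box(-47,-43,-25,25,0,27),box(43,47,-25,25,0,27)]+saddle(-26,46,35)+saddle(26,46,35),
 cell=[cellm,box(-31,31,-17,17,0,4)]+saddle(-26,32,28)+saddle(26,32,28))
S=3
def sil(parts,K,Tc,p,shape,z=.003):
    m=np.zeros(shape,np.uint8);c,s=np.cos(p[2]),np.sin(p[2]);Ti=np.linalg.inv(Tc)
    for P in parts:
        w=np.c_[P[:,0]*c-P[:,1]*s+p[0],P[:,0]*s+P[:,1]*c+p[1],P[:,2]+z]
        q=(K@(Ti[:3,:3]@w.T+Ti[:3,3:]));q=(q[:2]/q[2]).T
        h=cv2.convexHull((((q+.5)*S-.5)*16).astype(np.int32));cv2.fillConvexPoly(m,h,255,shift=4)
    return m>0
def mask(im):
    h=cv2.cvtColor(cv2.resize(im,None,fx=S,fy=S,interpolation=cv2.INTER_LINEAR),cv2.COLOR_RGB2HSV)
    return ~((h[...,0]>95)&(h[...,0]<125)&(h[...,1]>120))
def fit(k,im,K,T,x0,yaws):
    m=mask(im); n,l,st,ce=cv2.connectedComponentsWithStats(m.astype(np.uint8))
    s0=sil(M[k],K,T,[*x0,yaws[0]],m.shape); s0=cv2.dilate(s0.astype(np.uint8),np.ones((45,45)))>0
    best=max(range(1,n),key=lambda i:(s0&(l==i)).sum()); m=cv2.morphologyEx((l==best).astype(np.uint8),cv2.MORPH_CLOSE,np.ones((9,9)))>0
    f=lambda p:-(m&(s:=sil(M[k],K,T,[p[0]/1e3,p[1]/1e3,p[2]/20],m.shape))).sum()/(m|s).sum()
    r=min((minimize(f,[x0[0]*1e3,x0[1]*1e3,y*20],method="Nelder-Mead",options=dict(initial_simplex=np.array([[x0[0]*1e3,x0[1]*1e3,y*20]]*4)+np.vstack([np.zeros(3),np.diag([4,4,4.])]),xatol=.03,fatol=1e-4)) for y in yaws),key=lambda r:r.fun)
    p=np.array([r.x[0]/1e3,r.x[1]/1e3,r.x[2]/20]);return p,-r.fun,m
E
python3 - <<'E'
from fit import *
D=pickle.load(open("D2.pkl","rb"))
X=dict(speaker=(.449,.3046,[0]),pack=(.6228,.2794,[.15]),square_dish=(.6134,.1099,[-.2]),oblong_dish=(.4395,.1165,[0.04]),round_dish=(.4531,-.1182,[0]),cell_holder=(.63,-.097,[-1,-.8]),fan=(.4426,-.3198,[.8,.6]),cell=(.6188,-.3073,[-.5,-.4]))
res={};tiles=[]
for k,(x,y,yw) in X.items():
    im,K,T,_=D[k];p,iou,m=fit(k,im,K,T,(x,y),yw);res[k]=p;print(k,p,round(iou,3))
    v=cv2.resize(im,None,fx=S,fy=S);s=sil(M[k],K,T,p,m.shape).astype(np.uint8)
    cv2.drawContours(v,cv2.findContours(s,0,2)[0],-1,(255,0,0),2);cv2.drawContours(v,cv2.findContours(m.astype(np.uint8),0,2)[0],-1,(0,255,0),1)
    M0=cv2.moments(s);cx,cy=M0["m10"]/M0["m00"],M0["m01"]/M0["m00"];x0,y0=int(np.clip(cx-200,0,1136)),int(np.clip(cy-200,0,752))
    tiles.append(cv2.resize(v[y0:y0+400,x0:x0+400],(200,200),interpolation=cv2.INTER_AREA))
pickle.dump(res,open("res.pkl","wb"))
cv2.imwrite("pics/fit.png",np.vstack([np.hstack(tiles[:4]),np.hstack(tiles[4:])])[:,:,::-1])
E
```

```text
speaker [0.4513 0.3054 0.0931] 0.961
pack [0.6292 0.2824 0.177 ] 0.975
square_dish [ 0.6189  0.1132 -0.1973] 0.989
oblong_dish [0.4422 0.1188 0.0388] 0.988
round_dish [ 0.4589 -0.1182 -0.0897] 0.986
cell_holder [ 0.6358 -0.0946 -1.0175] 0.952
fan [ 0.4455 -0.3194  0.7509] 0.941
cell [ 0.6205 -0.3033 -0.4802] 0.973
```

View pics/fit.png

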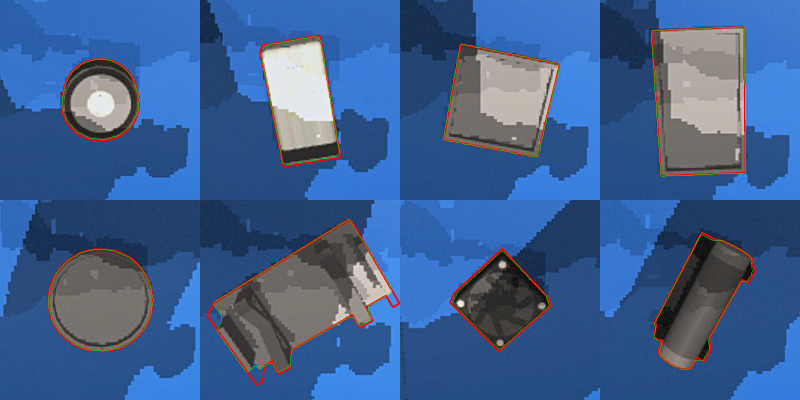

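```bash
cat >> h.py <<'E'
def wrap(a,ref=np.pi/2): return (a-ref+np.pi/2)%np.pi+ref-np.pi/2   # closing angle mod pi, near ref
def pick(x,y,yaw,ztcp,opening,force,lift=.12):
    q=quat(yaw); bot.set_gripper(opening); bot.move_pose([x,y,ztcp+.09],q)
    hit=bot.move_linear([x,y,ztcp],speed=.09,until_force=8)
    bot.set_gripper(0,force); w=bot.read_gripper_width()
    print("pick hit",hit,"pos",bot.read_position(),"width mm",w*85,"pad",bot.read_finger_force())
    bot.move_linear([x,y,lift],speed=.1); print("lifted mm",bot.read_gripper_width()*85,bot.read_finger_force(),bot.read_clock())
def place(x,y,yaw,ztcp,opening):
    q=quat(yaw); bot.move_pose([x,y,.12],q); bot.move_linear([x,y,ztcp+.012],speed=.09); bot.wait(.15)
    hit=bot.move_linear([x,y,ztcp-.002],speed=.02,until_force=3)
    print("place hit",hit,bot.read_position())
    bot.set_gripper(opening); p=bot.read_position(); bot.move_linear([p[0],p[1],.12],speed=.1); print(bot.read_clock())
E
python3 - <<'E'
from fit import *
D=pickle.load(open("D2.pkl","rb"));res=pickle.load(open("res.pkl","rb"))
im,K,T,_=D["cell_holder"];best=None
for ws in(20,30,40):
  for w in (40,44,50):
    M["cell_holder"]=[box(-47,47,-25,25,0,4),box(-47,-43,-ws/2,ws/2,0,27),box(43,47,-ws/2,ws/2,0,27)]+saddle(-26,w,35)+saddle(26,w,35)
    p,iou,m=fit("cell_holder",im,K,T,res["cell_holder"][:2],[-1.02]);print(ws,w,p,round(iou,3))
    if best is None or iou>best[0]: best=(iou,p)
res["cell_holder"]=best[1];pickle.dump(res,open("res.pkl","wb"))
c=res["cell"];pick(c[0],c[1],wrap(c[2]+np.pi/2),.013,.8,40)
im=bot.camera("wrist");cv2.imwrite("pics/held.png",im[:,:,::-1])
E
```

```text
20 40 [ 0.6359 -0.0944 -1.0142] 0.963
20 44 [ 0.636  -0.0947 -1.0155] 0.97
20 50 [ 0.6359 -0.0947 -1.0197] 0.958
30 40 [ 0.636  -0.0946 -1.0172] 0.977
30 44 [ 0.6358 -0.0945 -1.0163] 0.986
30 50 [ 0.6358 -0.0946 -1.0163] 0.974
40 40 [ 0.636  -0.0945 -1.0174] 0.964
40 44 [ 0.6359 -0.0945 -1.0147] 0.973
40 50 [ 0.6359 -0.0947 -1.0151] 0.961
pick hit False pos [ 0.6211 -0.3029  0.0135] width mm 19.838610708002268 pad 39.11224901676178
lifted mm 19.7441135417541 39.03837203979492 19.1583
```

View pics/held.png

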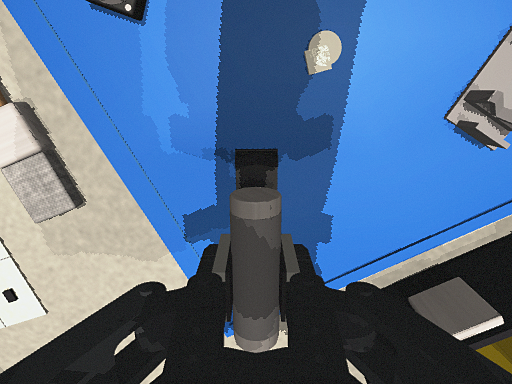

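The cell is held level and centred between the pads, at columns 230–283 and rows 188–350. Next I'll seat it in the holder.

```bash
python3 - <<'E'
from fit import *
res=pickle.load(open("res.pkl","rb"));c=res["cell_holder"]
place(c[0],c[1],wrap(c[2]+np.pi/2),.0135,.6)
bot.move_pose([c[0],c[1],.16],quat(np.pi/2));bot.wait(.2)
K,T=cam_pose("wrist");im=bot.camera("wrist")
a=rectify(im,K,T,c[:2],.033)[...,::-1]
im2=bot.camera("scene")[160:260,150:260,::-1]
cv2.imwrite("pics/seat.png",np.hstack([cv2.resize(a,(400,400)),cv2.resize(im2,(400,400))]))
E
```

```text
place hit True [ 0.6359 -0.0943  0.0134]
23.625
```

View pics/seat.png

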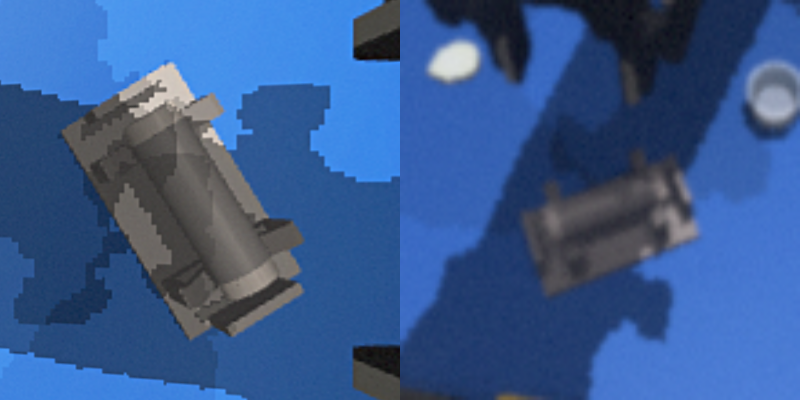

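The cell is down in both Vs, running from about (150,120) to (250,290) in the left view, between the end stops. Now the fan.

```bash
python3 - <<'E'
from fit import *
res=pickle.load(open("res.pkl","rb"))
c=res["fan"];d=res["square_dish"]
pick(c[0],c[1],wrap(c[2]+np.pi/2),.007,.75,40)
place(d[0],d[1],wrap(d[2]+np.pi/2),.0105,.62)
c=d;bot.move_pose([c[0]-.0,c[1],.16],quat(np.pi/2));bot.wait(.2)
K,T=cam_pose("wrist");im=bot.camera("wrist")
cv2.imwrite("pics/fan.png",rectify(im,K,T,c[:2],.015)[...,::-1])
E
```

```text
pick hit False pos [ 0.4461 -0.3199  0.0078] width mm 38.46823099418284 pad 41.44660413265228
lifted mm 38.54519493248045 40.83584368228912 29.1
place hit True [0.6187 0.1132 0.0108]
34.3
```

View pics/fan.png

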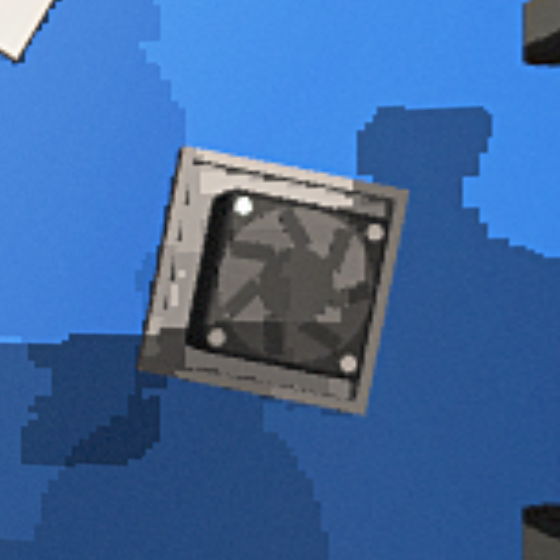

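The fan lies flat and square inside the rim, around (285,285). Next the pack and the loudspeaker.

```bash
python3 - <<'E'
from fit import *
res=pickle.load(open("res.pkl","rb"));t=[]
for k,n in(("pack","oblong_dish"),("speaker","round_dish")):
    c=res[k];d=res[n]
    if k=="speaker": c[2]=d[2]=0
    pick(c[0],c[1],wrap(c[2]+np.pi/2),.007,.75,40)
    if abs(bot.read_gripper_width()*85-dict(pack=34,speaker=44)[k])>4: print("STOP");break
    place(d[0],d[1],wrap(d[2]+np.pi/2),.0105,.68 if k=="speaker" else .58)
    bot.move_pose([d[0],d[1],.16],quat(np.pi/2));bot.wait(.2)
    K,T=cam_pose("wrist");im=bot.camera("wrist");t.append(cv2.resize(rectify(im,K,T,d[:2],.015),(400,400)))
cv2.imwrite("pics/ps.png",np.hstack(t)[...,::-1])
bot.move_pose([.3,.1,.3],quat(np.pi/2));bot.wait(.3)
cv2.imwrite("pics/end.png",cv2.resize(bot.camera("scene")[90:280,50:450,::-1],(800,380)));print(bot.read_clock())
E
```

```text
pick hit False pos [0.6298 0.2827 0.0079] width mm 33.03951930211066 pad 41.57137870788574
lifted mm 32.66106318598575 40.96546232700348 38.6833
place hit True [0.442  0.1188 0.0108]
43.1667
pick hit False pos [0.4518 0.3058 0.008 ] width mm 41.92549551000531 pad 40.209031105041504
lifted mm 42.047774944649994 40.575056076049805 47.55
place hit True [ 0.4588 -0.1182  0.0109]
52.6083
54.6583
```

View pics/ps.png

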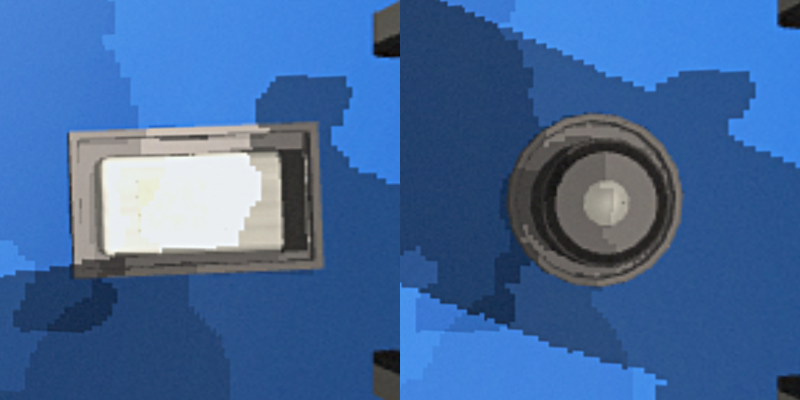

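View pics/end.png

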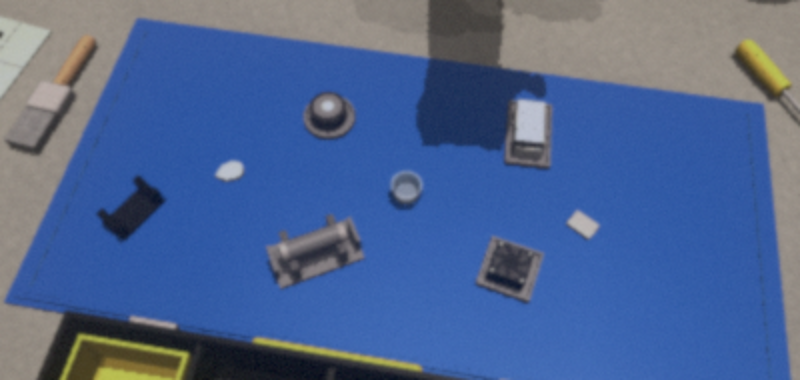

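The final scene view shows all four parts in their places: cell (315,245), fan (512,265), pack (528,125) and loudspeaker (328,112). The black cradle at (132,208) is empty.

```bash
python3 -c "
from cell import bot
print(bot.close_job())"
```

```text
the job is handed in; nothing more can be done
None
```

The cell went into its holder first, then the fan, pack and loudspeaker into their dishes; the last pictures show each part flat inside its rim, and I handed the job in at about 55 s of the 104 s allowed.

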